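# Pack a rose bath set into its gift box

### The job

Pack one rose gift set: put the pink soap bar, the pink round soap, the square tin with the pink lid and the small brown bottle with the pink cap into the gift box, each right way up and fully down in the recess that is cut for it. Set each one down rather than letting it drop, and leave the yellow round soap and the yellow-capped bottle standing where they are.

Things in the scene. Friction and masses are not known exactly. Their poses are not given: they have to be found in the camera images.
- pink_bar_mid (a point): rectangular pink soap bar, 80 x 50 x 34 mm high, loose, lying flat on the table, about 130 g; the point is its centre, 17 mm above its underside; x along its 80 mm length, y across its 50 mm width, z up.
- pink_round_mid (a point): round pink soap cake with straight sides, 60 mm diameter, 34 mm high, loose, flat on the table, about 95 g; the point is its centre, 17 mm above its underside; z up.
- pink_tin_mid (a point): square balm tin, silver body with pink lid (small white square on top), 46 x 46 x 36 mm high, loose, lid up, about 60 g; the point is its centre, 18 mm above its underside; x and y square to its sides, z up.
- pink_bottle_mid (a point): small brown glass bottle with pink cap, standing upright, loose, 58 mm high, about 35 g; body 26 mm diameter up to 36 mm, above it a shoulder and a cap of 19 mm diameter from 43 to 58 mm; the point is on its axis half-way up, 29 mm above its underside; z up.
- yellow_round_mid (a point): round yellow soap cake, otherwise the same as the pink one (60 mm diameter, 34 mm high, loose); not part of this set; the point is its centre, 17 mm above its underside.
- yellow_bottle_mid (a point): small brown bottle with yellow cap, otherwise the same as the pink-capped one (26 mm diameter, 58 mm high, loose, upright); not part of this set; the point is half-way up, 29 mm above its underside.
- recess_bar (a point): one of four fixed cardboard inserts (114 x 100 mm) filling the white gift box 2 x 2, in any order. This one has the oblong recess for the soap bar, 94 x 64 mm. The point is the centre of its flat dark floor, 20 mm above the table; 10 mm deep: the box's top, flat all over, is 30 mm above the table. z up. x is along the recess's 94 mm length (and the insert's 114 mm side).
- recess_round (a point): one of four fixed cardboard inserts (114 x 100 mm) filling the white gift box 2 x 2, in any order. This one has the large round recess for the round soap, 74 mm diameter. The point is the centre of its flat dark floor, 20 mm above the table; 10 mm deep: the box's top, flat all over, is 30 mm above the table. z up. x is along the insert's 114 mm side.
- recess_tin (a point): one of four fixed cardboard inserts (114 x 100 mm) filling the white gift box 2 x 2, in any order. This one has the square recess for the tin, 60 x 60 mm. The point is the centre of its flat dark floor, 20 mm above the table; 10 mm deep: the box's top, flat all over, is 30 mm above the table. z up. x and y are square to the recess's sides (x along the insert's 114 mm side).
- recess_bottle (a point): one of four fixed cardboard inserts (114 x 100 mm) filling the white gift box 2 x 2, in any order. This one has the small round recess for the bottle, 40 mm diameter. The point is the centre of its flat dark floor, 20 mm above the table; 10 mm deep: the box's top, flat all over, is 30 mm above the table. z up. x is along the insert's 114 mm side.
There are look-alikes about, which are no part of the job. Leave any black or blue look-alike of the part that bears pink_round_mid alone.

How it is judged:
By the outcome, as a careful person would: the job done as asked, in the order asked, and still so for the second after the job is handed in, with the robot touching nothing.
It also fails if it takes over 106 s, if anything falls off the work surface, if the arm or the gripper's body presses on something with over 40 N, if the wrist force passes 120 N, or if a joint passes its speed limit or range.

### The arm

A 6-joint arm with a two-finger parallel gripper is mounted at the origin on the work surface. World frame = base frame: x ahead of the robot, y to its left, z up, the work surface at z = 0. Lengths are in m, angles in rad, forces in N, time in s.
With the tool pointing down it reaches from about 0.325 to 0.9 m from the base axis. Payload 6.1 kg.
Tool frame: the origin (TCP) lies at the centre of the arm's flange, where the gripper is bolted on; the fingertips stand 173 mm ahead of it and the grasp point (between the pads) lies 155 mm ahead of it; z points along the fingers, y is the line along which they close (so a half turn about z gives the same grasp; the last joint's range is limited). The gripper opens to 85 mm and grips with 20 to 120 N. Pads are 22 mm wide; open, the fingers measure 114 mm over their backs; the gripper's body (76 mm by 85 mm) begins 54 mm behind the grasp point. The pads swing forward as they close: fully open they stand 13 mm farther back than shut.
Start: joints at [1.191, 0.22, 1.526, -0, 1.395, -0.126], TCP at [0.157, 0.605, 0.405] pointing down, gripper open.
Joint ranges: [-2.98, 2.98], [-0.91, 2.08], [0.09, 2.57], [-1.24, 4.39], [0.2, 2.65], [-2.68, 2.68]. Speed limits (rad/s): [2.57, 2.57, 3.01, 3.14, 3.14, 3.14].

### API

Orientations are given as a unit quaternion [w, x, y, z].
In Python, from rig import status, grab_frame, camera_info, order gives the robot as it stands.
- The arm moves only by the tool step_arm, never from a script. Its argument "moves" is a list of rows, each an object of numbers: "hand": the finger opening in mm, from 0 to 85.4; "dx", "dy", "dz": the shift along the tool's x, y, z in mm; "spin": the turn about the tool's z in rad. A call has 1 to 20 rows; each row is the pose to reach, as a shift and turn from the pose commanded when the call began, along the tool's axes at that moment; what a row does not reach only later rows make up. A row lasts 1/10 s, in which the tool goes at most 50 mm and 8.59 degrees, less where a joint would pass 70% of its speed; a pose out of reach is approached as far as the arm can. A call with a gripper value outside its range is refused whole. The fingers move at their own pace and stop on an object; "squeeze" is the grip in N (left out, the last holds). Time passes only in rows, so rows that repeat a pose let the fingers close. It gives the time, the measured TCP pose, the force, the opening and the grip force at its end, in the units of the state.
- status.state(): the state, without advancing time (a new reading comes with each control period).
- grab_frame(name): name is "side" or "top"; returns (picture, depth): 400x640x3 uint8, blue, green, red; 400x640 float32, m along the optical axis (not along the pixel's ray), 0 where there is no reading.
- camera_info(name): a dict with "fx", "fy", "cx", "cy" (pixels), "world_from_camera" (4x4, takes a point from camera to world coordinates). Camera axes: x right, y down, z forward; pixel columns grow to the right and rows downward; lengths in m; the calibration is good to about 2 mm. A picture is of the moment at which its call begins. camera_info takes no time and is no camera call.
- order.job_done(): hands the job in; it is judged then, once.
The state is a dict: "time": time; "qpos": joint angles; "qvel": joint speeds; "effort": joint torques, N m; "position": TCP position; "orientation": TCP orientation; "ft_force": force on the tool from outside, world axes, zero at the start; "torque": the same for the moment, N m; "opening": finger opening in m; "finger_force": force on a finger pad.
Only numpy, scipy, OpenCV 4.12 (cv2) and the standard library are available. Lean on these libraries where they do the work, as an engineer would, in place of code of your own. Each camera call takes 0.05 s, during which the arm holds its last target. There are 200 camera calls.

## Working session

There is one attempt and no reset: what is moved stays moved. The work goes in short steps, Python scripts to look and compute and a tool call to move; the robot and the scene stay as the last step left them, time stands still between calls to the robot, and variables do not carry over. Pictures are saved under pics/ and viewed, at most 14 in all, crops included, and the job is handed in when it is done.

Besides the shell and the picture viewer there is one more tool, called after "Request:" as name([rows], argument=value, ...), one row to a line, values as JSON. step_arm: Moves the arm, as the interface text tells. Its arguments: {"type":"object","properties":{"moves":{"type":"array","items":{"type":"object","properties":{"hand":{"type":"number"},"dx":{"type":"number"},"dy":{"type":"number"},"dz":{"type":"number"},"spin":{"type":"number"}}}},"squeeze":{"type":"number"}},"required":["moves"]}

```bash
ls; mkdir -p pics; python3 - <<'E'
from rig import status, grab_frame, camera_info
import cv2,numpy as np
for n in("top","side"):
    p,d=grab_frame(n); cv2.imwrite(f"pics/{n}0.png",p); np.savez(f"{n}0.npz",p=p,d=d)
    c=camera_info(n); print(n,c["fx"],c["fy"],c["cx"],c["cy"]); print(np.round(c["world_from_camera"],4))
s=status.state(); print(s)
E
```

```text
pics
top 363.22489208440174 363.22489208440174 316.7938582747577 201.3866874832786
[[ 0.2307 -0.9496  0.2121  0.3405]
 [-0.973  -0.2265  0.0443  0.0297]
 [ 0.006  -0.2166 -0.9763  0.8253]
 [ 0.      0.      0.      1.    ]]
side 398.1684906787424 398.1684906787424 318.37034680046924 195.81814738126337
[[-0.9713 -0.1635  0.1729  0.3106]
 [-0.2379  0.6566 -0.7157  0.8014]
 [ 0.0035 -0.7363 -0.6766  0.7869]
 [ 0.      0.      0.      1.    ]]
{'time': 0.1, 'qpos': array([ 1.19091363e+00,  2.21166377e-01,  1.52751648e+00, -9.97374975e-06,
        1.39470979e+00, -1.26099730e-01]), 'qvel': array([ 0.00081846, -0.0015513 , -0.00177704, -0.00124874,  0.00019475,
        0.00127614]), 'effort': array([ 1.02571805e-03, -4.98244679e+01, -3.90546513e+01, -2.12751174e-04,
        5.73975660e-03,  4.88297189e-06]), 'position': array([0.15682951, 0.60474728, 0.40368605]), 'orientation': array([-2.20517343e-04,  1.26550311e-01,  9.91959782e-01, -8.72576451e-04]), 'ft_force': array([-0.4283792 ,  0.06625374, -0.19588981]), 'torque': array([ 0.03691219,  0.00525378, -0.01554351]), 'finger_force': 0.0, 'opening': 0.08534401292842811}
```

View pics/top0.png

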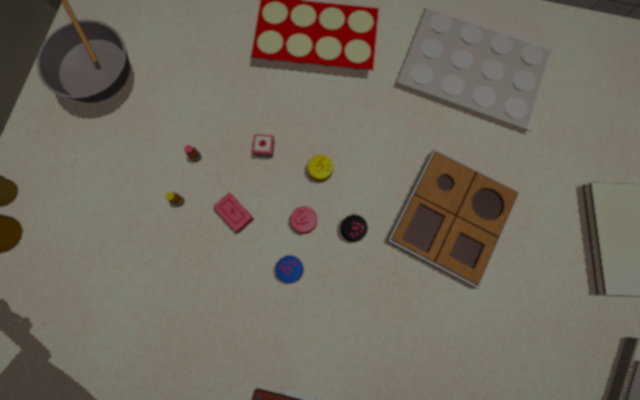

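View pics/side0.png

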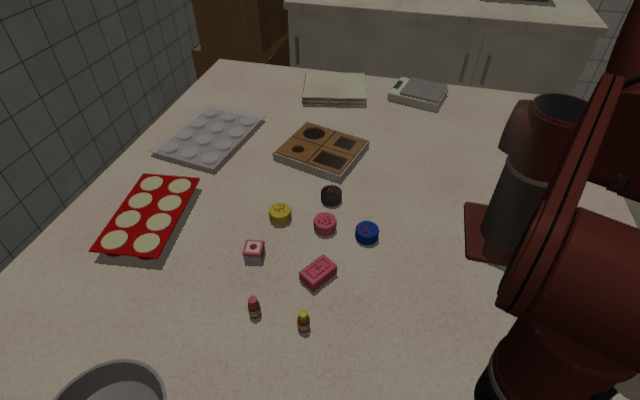

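The top view shows the pink bar at (233,212), pink round at (304,220), tin at (263,146) and pink bottle at (192,153). The box recesses are bottle (446,182), round (488,204), bar (424,228) and tin (466,250). The side view agrees.

```bash
cat > h.py <<'E'
import cv2,numpy as np
from rig import camera_info
def world(name,d):
    c=camera_info(name); v,u=np.indices(d.shape)
    P=np.stack([(u-c["cx"])/c["fx"]*d,(v-c["cy"])/c["fy"]*d,d],-1)
    T=np.array(c["world_from_camera"]); return P@T[:3,:3].T+T[:3,3]
def cast(name,uv,z):
    c=camera_info(name);T=np.array(c["world_from_camera"]); uv=np.atleast_2d(uv).astype(float)
    r=np.c_[(uv[:,0]-c["cx"])/c["fx"],(uv[:,1]-c["cy"])/c["fy"],np.ones(len(uv))]@T[:3,:3].T
    return T[:3,3]+r*((z-T[2,3])/r[:,2])[:,None]
def rect(pts):
    (c,s,a)=cv2.minAreaRect((pts*1000).astype(np.float32)); return np.round(c,1),np.round(s,1),round(a,1)
E
python3 - <<'E'
from h import *
seeds={"top":dict(bar=(233,212,34),round=(304,220,34),tin=(263,146,36),pbot=(192,153,58),yr=(320,167,34),ybot=(174,199,58),black=(353,228,34),blue=(289,269,34)),
"side":dict(bar=(318,272,34),round=(325,222,34),tin=(254,250,36),pbot=(254,305,58),yr=(280,212,34),ybot=(303,320,58),black=(331,195,34),blue=(367,232,34))}
rs={"top":dict(rbot=(446,182),rround=(488,204),rbar=(424,228),rtin=(466,250)),"side":dict(rbot=(298,149),rround=(314,132),rbar=(330,160),rtin=(345,143))}
for n in seeds:
    f=np.load(n+"0.npz");p=f["p"];W=world(n,f["d"])*1000
    print(n,"table z",np.median(W[180:300,200:380,2]))
    for k,(u,v,h) in seeds[n].items():
        sl=np.s_[v-30:v+30,u-30:u+30]; w=W[sl]
        m=(w[...,2]>h*.25).astype(np.uint8); _,l=cv2.connectedComponents(m); 
        b=l[30,30]; w2=w[(l==b)&(m>0)]
        zt=np.percentile(w2[:,2],90); t=w2[w2[:,2]>h-7]
        print(k,len(w2),"ztop",round(zt,1),"cen",np.round(t.mean(0),1),"rect",*rect(t[:,:2]/1000))
    hsv=cv2.cvtColor(p,cv2.COLOR_BGR2HSV)
    for k,(u,v) in rs[n].items():
        ref=p[v,u].astype(int); m=(np.abs(p.astype(int)-ref).sum(-1)<45).astype(np.uint8)
        m[:v-40]=0;m[v+40:]=0;m[:,:u-40]=0;m[:,u+40:]=0
        _,l=cv2.connectedComponents(m); ys,xs=np.nonzero(l==l[v,u])
        q=cast(n,np.c_[xs,ys],.020); print(k,ref,len(xs),"floor z",np.round(np.median(W[ys,xs,2]),1),"cen",np.round(q.mean(0)*1000,1),"rect",*rect(q[:,:2]))
E
```

```text
top table z 1.0656453192398052
bar 847 ztop 36.9 cen [445.1 241.4  38.8] rect [393.4 160.3] [277.1  50.7] 57.6
round 593 ztop 36.5 cen [465.   85.1  42.9] rect [415.4  75.2] [165.4  57.8] 12.0
tin 458 ztop 38.7 cen [613.8 218.7  38.7] rect [482.8 143.3] [359.7  55.8] 29.8
pbot 170 ztop 59.1 cen [557.3 371.7  57.8] rect [557.8 372.3] [17.7 16.6] 10.5
yr 573 ztop 36.4 cen [590.6  77.8  40.7] rect [482.5  53.5] [287.5  57.3] 12.7
ybot 176 ztop 59.2 cen [440.8 363.1  89.7] rect [398.6 207.6] [373.8  17.5] 74.6
black 598 ztop 36.4 cen [473.4 -26.3  37.5] rect [427.6   5.8] [ 59.  170.7] 55.6
blue 620 ztop 36.6 cen [354.2  89.6  41.1] rect [358.4  77.8] [57.2 85.3] 13.4
rbot [37 41 54] 234 floor z 21.9 cen [ 628.3 -210.7   20. ] rect [ 628.8 -211.5] [38.2 39.8] 13.4
rround [37 41 54] 800 floor z 21.7 cen [ 600.2 -311.3   20. ] rect [ 601.2 -313. ] [72.1 75.6] 13.4
rbar [45 49 63] 1229 floor z 21.7 cen [ 511.8 -178.6   20. ] rect [ 513.5 -180. ] [67.2 98.1] 74.5
rtin [42 46 59] 754 floor z 21.8 cen [ 485.6 -280.3   20. ] rect [ 485.6 -281.7] [62.9 63.3] 74.5
side table z 0.45322526850155587
[... 337 characters left out ...]
.6 cen [587.   94.7  43.6] rect [469.9 431.6] [ 56.9 803.2] 19.3
ybot 209 ztop 58.5 cen [441.2 389.2  67.2] rect [382.2 588.4] [ 16.6 449. ] 16.5
black 356 ztop 35.4 cen [471.4 -16.5  36.3] rect [389.  373.5] [ 56.8 869.7] 11.9
blue 449 ztop 35.7 cen [351.9 101.4  38.1] rect [318.8 431.4] [ 57.2 738. ] 5.7
rbot [21 23 32] 59 floor z 20.6 cen [ 627.2 -214.7   20. ] rect [ 627.1 -215.5] [36.1 27.7] 14.0
rround [22 24 32] 190 floor z 20.5 cen [ 598.9 -315.9   20. ] rect [ 598.7 -316.2] [72.3 61.3] 14.1
rbar [26 30 38] 340 floor z 20.8 cen [ 511.6 -183.    20. ] rect [ 511.5 -184.4] [60.5 93.2] 75.5
rtin [32 36 44] 181 floor z 20.5 cen [ 484.1 -285.    20. ] rect [ 483.6 -285.1] [56.5 59.4] 72.9
```

```bash
cat >> h.py <<'E'
def objs(n,f,seeds):
    W=world(n,f["d"])*1000; R={}
    for k,(x,y,h) in seeds.items():
        m=(abs(W[...,2]-h-1)<4)&(np.hypot(W[...,0]-x,W[...,1]-y)<50)
        m=cv2.morphologyEx(m.astype(np.uint8),cv2.MORPH_OPEN,np.ones((2,2)))
        _,l,st,_=cv2.connectedComponentsWithStats(m); w=W[l==1+np.argmax(st[1:,4])]
        print(n,k,len(w),np.round(w.mean(0),1),*rect(w[:,:2]/1000))
E
python3 - <<'E'
from h import *
S=dict(bar=(444,245,34),round=(464,90,34),tin=(612,222,36),pbot=(557,373,58),yr=(589,82,34),ybot=(441,372,58),black=(472,-23,34),blue=(353,93,34))
for n in("top","side"):
    objs(n,np.load(n+"0.npz"),S)
from scipy.spatial.transform import Rotation as R
print(R.from_quat([-2.2e-4,.12655,.99196,-8.7e-4],scalar_first=True).as_matrix().round(3))
E
```

```text
top bar 764 [444.3 240.5  35.7] [392.8 158.5] [273.6  49.8] 57.6
top round 548 [464.1  82.8  39.1] [414.3  73.6] [161.6  57.9] 11.0
top tin 367 [613.2 216.2  38.1] [483.1 142.2] [359.1  54.3] 29.7
top pbot 54 [556.4 370.2  57.2] [557.  371.2] [15.4 15. ] 14.8
top yr 494 [589.8  75.4  40.3] [479.8  68.2] [283.2  58. ] 3.8
top ybot 57 [444.  376.1  57.2] [444.3 377.1] [14.4 15.4] 18.4
top black 548 [472.  -28.8  36.3] [429.3   2. ] [ 58.2 176.7] 54.4
top blue 596 [352.5  86.8  39.4] [355.9  76.7] [55.7 81.6] 16.2
side bar 569 [441.  254.6  38. ] [399.6 508.2] [ 80.2 607.5] 9.4
side round 288 [461.6  93.6  33.2] [463.5  84.8] [56.3 68.4] 11.7
side tin 266 [607.8 230.3  40.8] [481.6 498.9] [ 51.1 692.9] 25.3
side pbot 59 [553.7 376.8  54.6] [556.4 361. ] [15.9 48.5] 6.2
side yr 258 [587.3  88.4  36. ] [469.9 427.1] [ 56.2 811.6] 19.1
side ybot 63 [439.3 388.5  64.8] [385.1 574.6] [ 16.5 477.2] 16.2
side black 219 [468.9 -19.5  33.2] [471.2 -34.1] [52.3 80.9] 5.6
side blue 308 [349.1 101.8  37.9] [344.8 424.2] [ 57.3 755.2] 0.8
[[-0.968  0.251 -0.001]
 [ 0.251  0.968 -0.002]
 [ 0.    -0.002 -1.   ]]
```

```bash
sed -i 's/np.ones((2,2)))/np.ones((3,3)))/; s/_,l,st,_=cv2/m0=abs(W[...,2]-h-1)<4; _,l,st,_=cv2/; s/w=W\[l==1+np.argmax(st\[1:,4\])\]/w=W[(l==1+np.argmax(st[1:,4]))\&m0]/' h.py
python3 - <<'E'
from h import *
S=dict(bar=(444,245,34),round=(464,90,34),tin=(612,222,36),pbot=(557,373,58),yr=(589,82,34),ybot=(441,372,58),black=(472,-23,34),blue=(353,93,34))
for n in("top","side"):
    objs(n,np.load(n+"0.npz"),S)
E
```

```text
top bar 743 [446.1 243.9  35.1] [446.6 243.4] [79.6 49.7] 57.4
top round 539 [466.6  85.9  34.7] [467.   86.2] [57.3 56.6] 58.8
top tin 363 [615.6 219.6  37.1] [616.6 219.9] [45.6 45.4] 9.1
top pbot 54 [557.8 372.5  58.5] [558.  372.4] [17.2 16.5] 10.5
top yr 487 [593.2  78.2  34.8] [593.5  78.5] [55.7 57.3] 13.1
top ybot 57 [445.5 378.3  58.5] [445.6 378.6] [15.5 17.9] 7.2
top black 538 [473.5 -26.1  34.8] [474.1 -26.4] [55.7 55.3] 12.4
top blue 594 [354.3  89.8  34.7] [354.5  89.5] [55.  55.9] 13.3
side bar 559 [444.5 249.8  34.5] [444.5 248. ] [80.9 49.8] 57.5
side round 284 [464.8  91.1  34. ] [465.6  89. ] [55.8 56.9] 15.8
side tin 262 [613.1 224.1  36.3] [613.5 222.9] [45.6 45. ] 10.9
side pbot 59 [555.5 377.   58. ] [556.2 376.4] [17.  18.2] 20.8
side yr 248 [592.6  83.4  33.9] [592.3  82.1] [58.1 54. ] 84.7
side ybot 61 [443.  382.9  57.8] [443.2 381.7] [16.4 18. ] 14.9
side black 213 [472.6 -22.2  34.1] [472.9 -21.7] [51.5 57.7] 11.5
side blue 295 [352.   95.4  34.1] [352.  95.] [57.8 54.5] 19.4
```

```bash
python3 - <<'E'
from h import *
cr=[]
for n,(u0,v0,u1,v1) in dict(top=(375,135,535,300),side=(260,110,385,190)).items():
    f=np.load(n+"0.npz");p=f["p"];hsv=cv2.cvtColor(p,cv2.COLOR_BGR2HSV)
    m=np.zeros(p.shape[:2],np.uint8); s=np.s_[v0:v1,u0:u1]
    m[s]=((hsv[s][...,1]>95)&(hsv[s][...,2]>(60 if n=="side" else 75))&(hsv[s][...,0]<25))
    mo=cv2.morphologyEx(m,cv2.MORPH_CLOSE,np.ones((5,5)))
    _,l,st,_=cv2.connectedComponentsWithStats(mo); b=1+np.argmax(st[1:,4])
    ys,xs=np.nonzero(l==b); print(n,"outer",*rect(cast(n,np.c_[xs,ys],.03)[:,:2]))
    cs,h=cv2.findContours((l==b).astype(np.uint8),cv2.RETR_CCOMP,cv2.CHAIN_APPROX_NONE)
    for c,hh in zip(cs,h[0]):
        if hh[3]>=0 and cv2.contourArea(c)>30: print(" hole",*rect(cast(n,c[:,0],.03)[:,:2]))
    cr.append(cv2.resize(p[s],(400,400),interpolation=cv2.INTER_CUBIC))
cv2.imwrite("pics/box.png",np.hstack(cr))
E
```

```text
top outer [ 554.3 -242.2] [204.1 232.1] 74.8
 hole [ 484.  -278.4] [64.1 64.4] 75.5
 hole [ 512.2 -178.1] [67.3 97.1] 74.5
 hole [ 598.2 -309.3] [75.  76.5] 55.7
 hole [ 625.7 -207.9] [41.  42.8] 57.0
side outer [ 551.7 -234.8] [204.6 231.5] 74.9
 hole [ 507.9 -170.1] [68.4 95.2] 72.9
 hole [ 621.5 -202.6] [32.4 38.9] 15.4
 hole [ 482.  -269.9] [56.1 68.4] 10.1
 hole [ 595.1 -301.8] [71.7 72.6] 14.1
```

View pics/box.png

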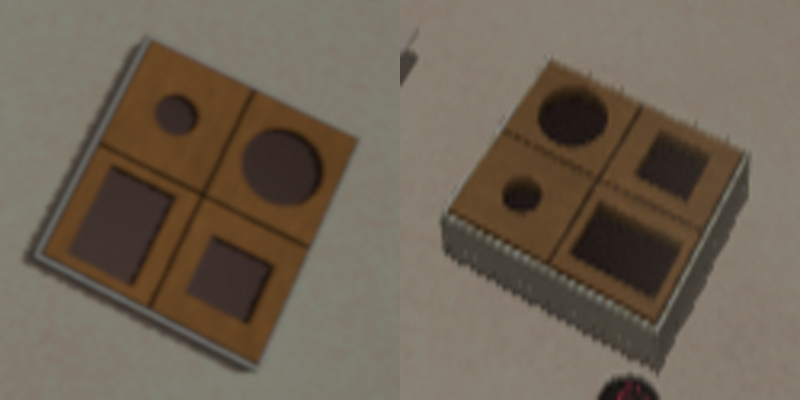

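The box sits at (553,-239) mm with its x axis at -15°. The hole sizes match the recesses and the two views agree within a few mm, so I'll average them. Next I work out the moves.

```bash
cat > mv.py <<'E'
# usage: mv.py x y z(mm) theta(deg of tool y in world) -> shift in tool axes
import sys,numpy as np
from rig import status
from scipy.spatial.transform import Rotation as R
s=status.state(); M=R.from_quat(s["orientation"],scalar_first=True).as_matrix()
x,y,z,th=map(float,sys.argv[1:5]); p=s["position"]*1000
d=M.T@(np.array([x,y,z])-p); t0=np.degrees(np.arctan2(M[1,1],M[0,1]))
sp=(t0-th+180)%360-180
print("pos",p.round(1),"th",t0.round(1),"F",s["ft_force"].round(1),"open",round(s["opening"]*1e3,1),"grip",round(s["finger_force"],1),"q6",s["qpos"][5].round(2),"t",round(s["time"],2))
print("d",d.round(1),"spin",np.radians(sp).round(3))
E
python3 mv.py 445.5 245.8 300 -32.6
```

```text
pos [156.8 604.7 403.7] th 75.5 F [-0.4  0.1 -0.2] open 85.3 grip 0.0 q6 -0.13 t 0.1
d [-369.6 -274.8  104.1] spin 1.886
```

Request:
step_arm([
  {"dx": -369.5,"dy": -275,"dz": 60,"spin": 1.886,"hand": 75},
  {"dx": -369.5,"dy": -275,"dz": 60,"spin": 1.886,"hand": 75},
  {"dx": -369.5,"dy": -275,"dz": 60,"spin": 1.886,"hand": 75},
  {"dx": -369.5,"dy": -275,"dz": 60,"spin": 1.886,"hand": 75},
  {"dx": -369.5,"dy": -275,"dz": 60,"spin": 1.886,"hand": 75},
  {"dx": -369.5,"dy": -275,"dz": 60,"spin": 1.886,"hand": 75},
  {"dx": -369.5,"dy": -275,"dz": 60,"spin": 1.886,"hand": 75},
  {"dx": -369.5,"dy": -275,"dz": 60,"spin": 1.886,"hand": 75},
  {"dx": -369.5,"dy": -275,"dz": 60,"spin": 1.886,"hand": 75},
  {"dx": -369.5,"dy": -275,"dz": 60,"spin": 1.886,"hand": 75},
  {"dx": -369.5,"dy": -275,"dz": 60,"spin": 1.886,"hand": 75},
  {"dx": -369.5,"dy": -275,"dz": 104,"spin": 1.886,"hand": 75},
  {"dx": -369.5,"dy": -275,"dz": 104,"spin": 1.886,"hand": 75},
  {"dx": -369.5,"dy": -275,"dz": 104,"spin": 1.886,"hand": 75},
  {"dx": -369.5,"dy": -275,"dz": 104,"spin": 1.886,"hand": 75},
  {"dx": -369.5,"dy": -275,"dz": 104,"spin": 1.886,"hand": 75},
  {"dx": -369.5,"dy": -275,"dz": 104,"spin": 1.886,"hand": 75},
  {"dx": -369.5,"dy": -275,"dz": 104,"spin": 1.886,"hand": 75},
], squeeze=30)

```text
time: 1.9
position: [0.4457, 0.2462, 0.3014]
orientation: [0.0, 0.877, 0.481, 0.001]
ft_force: [0.3, -0.4, -0.3]
opening: 0.0748
finger_force: 0.0
```

```bash
python3 mv.py 445.5 245.8 183 -32.6; python3 - <<'E'
from rig import grab_frame
import cv2,numpy as np
p,_=grab_frame("side");q,_=grab_frame("top")
cv2.imwrite("pics/a1.png",np.hstack([cv2.resize(p[150:350,230:430],(400,400)),cv2.resize(q[130:290,150:310],(400,400))]))
E
```

```text
pos [445.7 246.2 301.4] th -32.6 F [ 0.3 -0.4 -0.3] open 74.8 grip 0.0 q6 0.92 t 1.9
d [-5.000e-01 -1.000e-01  1.184e+02] spin 0.001
```

View pics/a1.png

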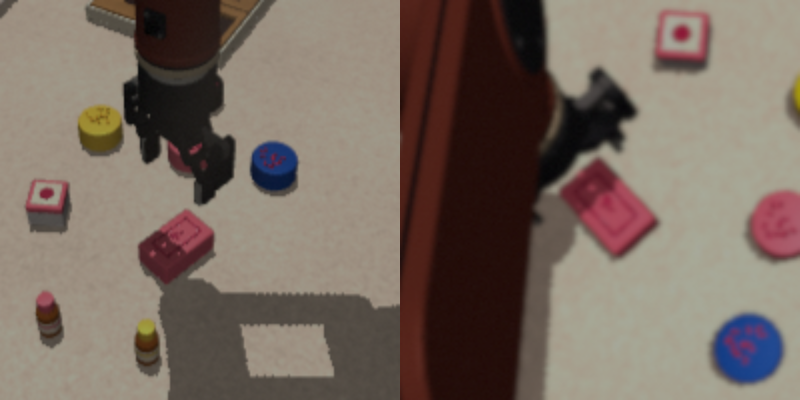

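The open fingers hang above the bar, lined up across its 50 mm width. I'll go down and close.

Request:
step_arm([
  {"dz": 40},
  {"dz": 75},
  {"dz": 95},
  {"dz": 108},
  {"dz": 115},
  {"dz": 118},
  {"dz": 118},
  {"dz": 118},
  {"dz": 118,"hand": 40},
  {"dz": 118,"hand": 40},
  {"dz": 118,"hand": 40},
  {"dz": 118,"hand": 40},
  {"dz": 118,"hand": 40},
  {"dz": 118,"hand": 40},
  {"dz": 118,"hand": 40},
  {"dz": 118,"hand": 40},
], squeeze=30)

```text
$.moves[0]: bad value
```

Request:
step_arm([
  {"dx": 0,"dy": 0,"dz": 40,"spin": 0,"hand": 75},
  {"dx": 0,"dy": 0,"dz": 75,"spin": 0,"hand": 75},
  {"dx": 0,"dy": 0,"dz": 95,"spin": 0,"hand": 75},
  {"dx": 0,"dy": 0,"dz": 108,"spin": 0,"hand": 75},
  {"dx": 0,"dy": 0,"dz": 115,"spin": 0,"hand": 75},
  {"dx": 0,"dy": 0,"dz": 118,"spin": 0,"hand": 75},
  {"dx": 0,"dy": 0,"dz": 118,"spin": 0,"hand": 75},
  {"dx": 0,"dy": 0,"dz": 118,"spin": 0,"hand": 40},
  {"dx": 0,"dy": 0,"dz": 118,"spin": 0,"hand": 40},
  {"dx": 0,"dy": 0,"dz": 118,"spin": 0,"hand": 40},
  {"dx": 0,"dy": 0,"dz": 118,"spin": 0,"hand": 40},
  {"dx": 0,"dy": 0,"dz": 118,"spin": 0,"hand": 40},
  {"dx": 0,"dy": 0,"dz": 118,"spin": 0,"hand": 40},
  {"dx": 0,"dy": 0,"dz": 118,"spin": 0,"hand": 40},
], squeeze=30)

```text
time: 3.4
position: [0.4462, 0.2463, 0.1839]
orientation: [0.0, 0.877, 0.48, 0.001]
ft_force: [-0.6, -0.6, 6.4]
opening: 0.0492
finger_force: 32.6
```

Request:
step_arm([
  {"dx": 0,"dy": 0,"dz": -15,"spin": 0,"hand": 40},
  {"dx": 0,"dy": 0,"dz": -50,"spin": 0,"hand": 40},
  {"dx": 0,"dy": 0,"dz": -90,"spin": 0,"hand": 40},
  {"dx": 0,"dy": 0,"dz": -105,"spin": 0,"hand": 40},
  {"dx": 0,"dy": 0,"dz": -105,"spin": 0,"hand": 40},
  {"dx": 0,"dy": 0,"dz": -105,"spin": 0,"hand": 40},
])

```text
time: 4.0
position: [0.4451, 0.2459, 0.287]
orientation: [-0.0, 0.877, 0.48, -0.0]
ft_force: [-0.8, -0.6, -1.8]
opening: 0.0496
finger_force: 31.8
```

```bash
python3 mv.py 511 -174.5 290 -105
```

```text
pos [445.1 245.9 287. ] th -32.6 F [-0.8 -0.6 -1.8] open 49.6 grip 31.8 q6 0.92 t 4.0
d [-318.7  282.    -2.9] spin 1.264
```

Request:
step_arm([
  {"dx": -20,"dy": 18,"dz": -3,"spin": 0.08,"hand": 40},
  {"dx": -45,"dy": 40,"dz": -3,"spin": 0.18,"hand": 40},
  {"dx": -75,"dy": 66,"dz": -3,"spin": 0.3,"hand": 40},
  {"dx": -105,"dy": 93,"dz": -3,"spin": 0.42,"hand": 40},
  {"dx": -135,"dy": 119,"dz": -3,"spin": 0.54,"hand": 40},
  {"dx": -165,"dy": 146,"dz": -3,"spin": 0.66,"hand": 40},
  {"dx": -195,"dy": 172,"dz": -3,"spin": 0.78,"hand": 40},
  {"dx": -225,"dy": 199,"dz": -3,"spin": 0.9,"hand": 40},
  {"dx": -255,"dy": 226,"dz": -3,"spin": 1.02,"hand": 40},
  {"dx": -280,"dy": 248,"dz": -3,"spin": 1.12,"hand": 40},
  {"dx": -300,"dy": 265,"dz": -3,"spin": 1.2,"hand": 40},
  {"dx": -312,"dy": 276,"dz": -3,"spin": 1.24,"hand": 40},
  {"dx": -318.7,"dy": 282,"dz": -3,"spin": 1.264,"hand": 40},
  {"dx": -318.7,"dy": 282,"dz": -3,"spin": 1.264,"hand": 40},
  {"dx": -318.7,"dy": 282,"dz": -3,"spin": 1.264,"hand": 40},
  {"dx": -318.7,"dy": 282,"dz": -3,"spin": 1.264,"hand": 40},
])

```text
time: 5.6
position: [0.5113, -0.1733, 0.2905]
orientation: [-0.0, 0.992, -0.13, -0.0]
ft_force: [0.2, 0.6, -1.5]
opening: 0.0498
finger_force: 31.8
```

```bash
python3 mv.py 511 -174.5 215 -105;  python3 - <<'E'
from rig import grab_frame
from h import *
cr=[]
for n,(u0,v0,u1,v1) in dict(top=(375,135,535,300),side=(240,80,390,190)).items():
    p,d=grab_frame(n); np.savez(n+"1.npz",p=p,d=d); cr.append(cv2.resize(p[v0:v1,u0:u1],(400,400)))
cv2.imwrite("pics/b1.png",np.hstack(cr))
E
```

```text
pos [ 511.3 -173.3  290.5] th -104.9 F [ 0.2  0.6 -1.5] open 49.8 grip 31.8 q6 1.36 t 5.6
d [ 0.1  1.3 75.5] spin 0.002
```

View pics/b1.png

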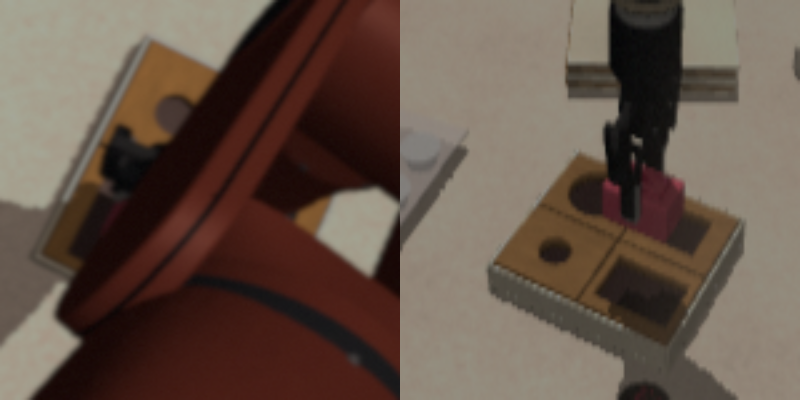

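The bar is held level above its recess, at side-crop (640,200), and squarely lined up. I'll go down to just above the rim.

Request:
step_arm([
  {"dx": 0,"dy": 1,"dz": 25,"spin": 0,"hand": 40},
  {"dx": 0,"dy": 1,"dz": 50,"spin": 0,"hand": 40},
  {"dx": 0,"dy": 1,"dz": 65,"spin": 0,"hand": 40},
  {"dx": 0,"dy": 1,"dz": 72,"spin": 0,"hand": 40},
  {"dx": 0,"dy": 1,"dz": 72,"spin": 0,"hand": 40},
  {"dx": 0,"dy": 1,"dz": 72,"spin": 0,"hand": 40},
])

```text
time: 6.3
position: [0.5116, -0.1755, 0.2195]
orientation: [0.0, 0.991, -0.131, 0.001]
ft_force: [-0.1, 0.5, -0.0]
opening: 0.0494
finger_force: 31.8
```

```bash
python3 mv.py 511 -174.5 204 -105;  python3 - <<'E'
from rig import grab_frame
from h import *
cr=[]
for n,(u0,v0,u1,v1) in dict(top=(375,135,535,300),side=(260,100,390,190)).items():
    p,d=grab_frame(n); cr.append(cv2.resize(p[v0:v1,u0:u1],(400,400),interpolation=cv2.INTER_CUBIC))
cv2.imwrite("pics/b2.png",np.hstack(cr))
E
```

```text
pos [ 511.6 -175.5  219.5] th -105.0 F [-0.1  0.5 -0. ] open 49.4 grip 31.8 q6 1.36 t 6.3
d [-0.9 -0.8 15.5] spin -0.0
```

View pics/b2.png

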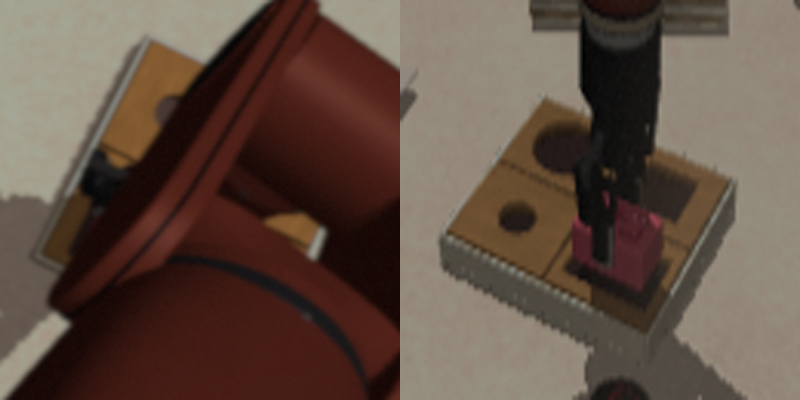

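The bar hovers about 5 mm above its recess and is centred along it.

Request:
step_arm([
  {"dx": 0,"dy": 0,"dz": 5,"spin": 0,"hand": 40},
  {"dx": 0,"dy": 0,"dz": 9,"spin": 0,"hand": 40},
  {"dx": 0,"dy": 0,"dz": 11,"spin": 0,"hand": 40},
  {"dx": 0,"dy": 0,"dz": 12.5,"spin": 0,"hand": 40},
  {"dx": 0,"dy": 0,"dz": 13.5,"spin": 0,"hand": 40},
  {"dx": 0,"dy": 0,"dz": 14.5,"spin": 0,"hand": 40},
  {"dx": 0,"dy": 0,"dz": 14.5,"spin": 0,"hand": 40},
])

```text
time: 7.1
position: [0.5111, -0.1754, 0.2041]
orientation: [0.0, 0.991, -0.131, -0.0]
ft_force: [-0.2, -1.1, -1.5]
opening: 0.049
finger_force: 31.8
```

Request:
step_arm([
  {"dx": 0,"dy": 0,"dz": 0.5,"spin": 0,"hand": 40},
  {"dx": 0,"dy": 0,"dz": 1,"spin": 0,"hand": 40},
  {"dx": 0,"dy": 0,"dz": 1,"spin": 0,"hand": 40},
])

```text
time: 7.4
position: [0.5112, -0.1754, 0.2039]
orientation: [0.0, 0.991, -0.131, -0.0]
ft_force: [-3.2, 2.2, 5.8]
opening: 0.0494
finger_force: 32.5
```

Contact at the expected height with an upward force of about 6 N, so the bar is on the floor of its recess. I'll release and retreat.

Request:
step_arm([
  {"dx": 0,"dy": 0,"dz": 0,"spin": 0,"hand": 52},
  {"dx": 0,"dy": 0,"dz": 0,"spin": 0,"hand": 55},
  {"dx": 0,"dy": 0,"dz": 0,"spin": 0,"hand": 60},
  {"dx": 0,"dy": 0,"dz": 0,"spin": 0,"hand": 68},
  {"dx": 0,"dy": 0,"dz": 0,"spin": 0,"hand": 72},
  {"dx": 0,"dy": 0,"dz": 0,"spin": 0,"hand": 72},
  {"dx": 0,"dy": 0,"dz": -15,"spin": 0,"hand": 75},
  {"dx": 0,"dy": 0,"dz": -50,"spin": 0,"hand": 80},
  {"dx": 0,"dy": 0,"dz": -95,"spin": 0,"hand": 85},
  {"dx": 0,"dy": 0,"dz": -95,"spin": 0,"hand": 85},
  {"dx": 0,"dy": 0,"dz": -95,"spin": 0,"hand": 85},
])

```text
time: 8.5
position: [0.5119, -0.1757, 0.301]
orientation: [0.001, 0.991, -0.131, 0.002]
ft_force: [0.3, -0.2, -0.8]
opening: 0.0847
finger_force: 0.0
```

```bash
python3 mv.py 466.3 87.6 300 -90
```

```text
pos [ 511.9 -175.7  301. ] th -105.0 F [ 0.3 -0.2 -0.8] open 84.7 grip 0.0 q6 1.36 t 8.5
d [-1.122e+02 -2.425e+02  2.000e-01] spin -0.262
```

Request:
step_arm([
  {"dx": -112,"dy": -242.5,"dz": 0,"spin": -0.785,"hand": 85},
  {"dx": -112,"dy": -242.5,"dz": 0,"spin": -0.785,"hand": 85},
  {"dx": -112,"dy": -242.5,"dz": 0,"spin": -0.785,"hand": 85},
  {"dx": -112,"dy": -242.5,"dz": 0,"spin": -0.785,"hand": 85},
  {"dx": -112,"dy": -242.5,"dz": 0,"spin": -0.785,"hand": 85},
  {"dx": -112,"dy": -242.5,"dz": 0,"spin": -0.785,"hand": 85},
  {"dx": -112,"dy": -242.5,"dz": 0,"spin": -0.785,"hand": 85},
  {"dx": -112,"dy": -242.5,"dz": 0,"spin": -0.785,"hand": 85},
  {"dx": -112,"dy": -242.5,"dz": 0,"spin": -0.785,"hand": 85},
  {"dx": -112,"dy": -242.5,"dz": 0,"spin": -0.785,"hand": 85},
])

```text
time: 9.5
position: [0.466, 0.0867, 0.2979]
orientation: [0.0, 0.966, 0.257, -0.0]
ft_force: [0.6, -0.2, 0.1]
opening: 0.0853
finger_force: 0.0
```

```bash
python3 mv.py 466.3 87.6 182 -60; python3 - <<'E'
from rig import grab_frame
from h import *
for n in("top","side"):
    p,d=grab_frame(n); np.savez(n+"2.npz",p=p,d=d)
    try: objs(n,dict(d=d),dict(bar_in_box=(511,-175,54)))
    except Exception as e: print(n,e)
E
```

```text
pos [466.   86.7 297.9] th -60.2 F [ 0.6 -0.2  0.1] open 85.3 grip 0.0 q6 1.07 t 9.5
d [  0.7  -0.6 115.9] spin -0.003
top bar_in_box 821 [ 509.1 -174.6   55.1] [ 509.8 -175.4] [49.9 79.9] 74.8
side attempt to get argmax of an empty sequence
```

The bar is seated: its top reads 55 mm and its yaw is right. Now the round soap.

Request:
step_arm([
  {"dx": 0,"dy": 0,"dz": 40,"spin": 0,"hand": 85},
  {"dx": 0,"dy": 0,"dz": 75,"spin": 0,"hand": 85},
  {"dx": 0,"dy": 0,"dz": 95,"spin": 0,"hand": 85},
  {"dx": 0,"dy": 0,"dz": 108,"spin": 0,"hand": 85},
  {"dx": 0,"dy": 0,"dz": 113,"spin": 0,"hand": 85},
  {"dx": 0,"dy": 0,"dz": 115,"spin": 0,"hand": 85},
  {"dx": 0,"dy": 0,"dz": 115,"spin": 0,"hand": 85},
  {"dx": 0,"dy": 0,"dz": 115,"spin": 0,"hand": 50},
  {"dx": 0,"dy": 0,"dz": 115,"spin": 0,"hand": 50},
  {"dx": 0,"dy": 0,"dz": 115,"spin": 0,"hand": 50},
  {"dx": 0,"dy": 0,"dz": 115,"spin": 0,"hand": 50},
  {"dx": 0,"dy": 0,"dz": 115,"spin": 0,"hand": 50},
  {"dx": 0,"dy": 0,"dz": 115,"spin": 0,"hand": 50},
], squeeze=30)

```text
time: 10.9
position: [0.4665, 0.0879, 0.1845]
orientation: [0.0, 0.966, 0.258, 0.001]
ft_force: [-0.7, -0.5, 5.4]
opening: 0.0584
finger_force: 32.2
```

Request:
step_arm([
  {"dx": 0,"dy": 0,"dz": -15,"spin": 0,"hand": 50},
  {"dx": 0,"dy": 0,"dz": -50,"spin": 0,"hand": 50},
  {"dx": 0,"dy": 0,"dz": -90,"spin": 0,"hand": 50},
  {"dx": 0,"dy": 0,"dz": -105,"spin": 0,"hand": 50},
  {"dx": 0,"dy": 0,"dz": -105,"spin": 0,"hand": 50},
  {"dx": 0,"dy": 0,"dz": -105,"spin": 0,"hand": 50},
])

```text
time: 11.5
position: [0.4656, 0.0879, 0.2879]
orientation: [0.0, 0.966, 0.258, 0.0]
ft_force: [-0.5, 0.5, -1.3]
opening: 0.0582
finger_force: 33.1
```

```bash
python3 mv.py 599 -308.5 290 -60
```

```text
pos [465.6  87.9 287.9] th -60.0 F [-0.5  0.5 -1.3] open 58.2 grip 33.1 q6 1.07 t 11.5
d [-82.3 410.1  -2. ] spin -0.001
```

Request:
step_arm([
  {"dx": -4,"dy": 20,"dz": -2,"spin": 0,"hand": 50},
  {"dx": -10,"dy": 50,"dz": -2,"spin": 0,"hand": 50},
  {"dx": -18,"dy": 90,"dz": -2,"spin": 0,"hand": 50},
  {"dx": -26,"dy": 130,"dz": -2,"spin": 0,"hand": 50},
  {"dx": -34,"dy": 170,"dz": -2,"spin": 0,"hand": 50},
  {"dx": -42,"dy": 210,"dz": -2,"spin": 0,"hand": 50},
  {"dx": -50,"dy": 250,"dz": -2,"spin": 0,"hand": 50},
  {"dx": -58,"dy": 290,"dz": -2,"spin": 0,"hand": 50},
  {"dx": -66,"dy": 330,"dz": -2,"spin": 0,"hand": 50},
  {"dx": -73,"dy": 365,"dz": -2,"spin": 0,"hand": 50},
  {"dx": -78,"dy": 390,"dz": -2,"spin": 0,"hand": 50},
  {"dx": -81,"dy": 403,"dz": -2,"spin": 0,"hand": 50},
  {"dx": -82.5,"dy": 410,"dz": -2,"spin": 0,"hand": 50},
  {"dx": -82.5,"dy": 410,"dz": -2,"spin": 0,"hand": 50},
  {"dx": -82.5,"dy": 410,"dz": -2,"spin": 0,"hand": 50},
])

```text
time: 13.0
position: [0.5989, -0.3074, 0.2895]
orientation: [-0.001, 0.966, 0.259, -0.0]
ft_force: [-0.1, 0.0, -1.9]
opening: 0.0582
finger_force: 33.1
```

Request:
step_arm([
  {"dx": 0,"dy": 0,"dz": 25,"spin": 0,"hand": 50},
  {"dx": 0,"dy": 0,"dz": 50,"spin": 0,"hand": 50},
  {"dx": 0,"dy": 0,"dz": 65,"spin": 0,"hand": 50},
  {"dx": 0,"dy": 0,"dz": 70,"spin": 0,"hand": 50},
  {"dx": 0,"dy": 0,"dz": 70,"spin": 0,"hand": 50},
  {"dx": 0,"dy": 0,"dz": 70,"spin": 0,"hand": 50},
])

```text
time: 13.6
position: [0.5996, -0.3086, 0.2215]
orientation: [0.001, 0.966, 0.259, 0.001]
ft_force: [0.9, 0.8, -1.1]
opening: 0.0584
finger_force: 33.1
```

```bash
python3 mv.py 599 -308.5 204.5 -60;  python3 - <<'E'
from rig import grab_frame
from h import *
cr=[]
for n,(u0,v0,u1,v1) in dict(top=(375,135,535,300),side=(260,100,390,190)).items():
    p,d=grab_frame(n); cr.append(cv2.resize(p[v0:v1,u0:u1],(400,400),interpolation=cv2.INTER_CUBIC))
cv2.imwrite("pics/c2.png",np.hstack(cr))
E
```

```text
pos [ 599.6 -308.6  221.5] th -60.0 F [ 0.9  0.8 -1.1] open 58.4 grip 33.1 q6 0.46 t 13.6
d [-0.5 -0.4 17. ] spin -0.0
```

View pics/c2.png

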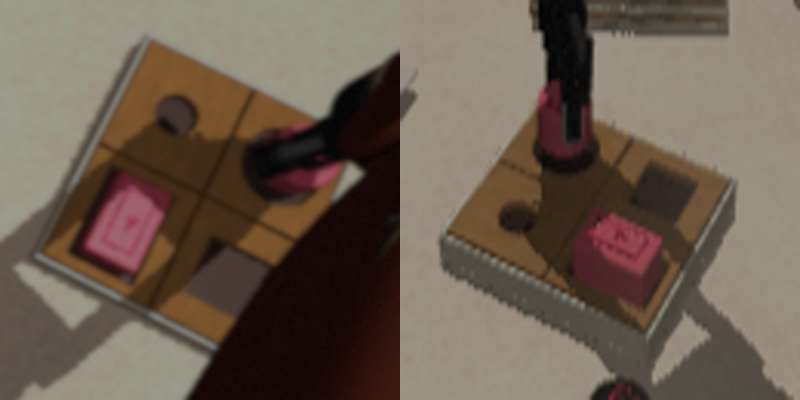

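The bar is fully down in its recess, and the round soap is centred over its own. Lowering it.

Request:
step_arm([
  {"dx": 0,"dy": 0,"dz": 5,"spin": 0,"hand": 50},
  {"dx": 0,"dy": 0,"dz": 10,"spin": 0,"hand": 50},
  {"dx": 0,"dy": 0,"dz": 13,"spin": 0,"hand": 50},
  {"dx": 0,"dy": 0,"dz": 15,"spin": 0,"hand": 50},
  {"dx": 0,"dy": 0,"dz": 16,"spin": 0,"hand": 50},
  {"dx": 0,"dy": 0,"dz": 16,"spin": 0,"hand": 50},
  {"dx": 0,"dy": 0,"dz": 16,"spin": 0,"hand": 50},
])

```text
time: 14.4
position: [0.5991, -0.3086, 0.2045]
orientation: [-0.0, 0.966, 0.258, -0.0]
ft_force: [-2.6, 0.2, 2.1]
opening: 0.0586
finger_force: 33.5
```

Request:
step_arm([
  {"dx": 0,"dy": 0,"dz": 0.5,"spin": 0,"hand": 50},
  {"dx": 0,"dy": 0,"dz": 0.5,"spin": 0,"hand": 61},
  {"dx": 0,"dy": 0,"dz": 0.5,"spin": 0,"hand": 64},
  {"dx": 0,"dy": 0,"dz": 0.5,"spin": 0,"hand": 68},
  {"dx": 0,"dy": 0,"dz": 0.5,"spin": 0,"hand": 75},
  {"dx": 0,"dy": 0,"dz": 0.5,"spin": 0,"hand": 82},
  {"dx": 0,"dy": 0,"dz": 0,"spin": 0,"hand": 82},
  {"dx": 0,"dy": 0,"dz": -15,"spin": 0,"hand": 82},
  {"dx": 0,"dy": 0,"dz": -50,"spin": 0,"hand": 80},
  {"dx": 0,"dy": 0,"dz": -95,"spin": 0,"hand": 70},
  {"dx": 0,"dy": 0,"dz": -95,"spin": 0,"hand": 70},
  {"dx": 0,"dy": 0,"dz": -95,"spin": 0,"hand": 70},
])

```text
time: 15.6
position: [0.5998, -0.309, 0.3027]
orientation: [0.002, 0.966, 0.258, 0.002]
ft_force: [-0.3, -0.4, -0.0]
opening: 0.0701
finger_force: 0.0
```

```bash
python3 mv.py 615 221.4 300 -80
```

```text
pos [ 599.8 -309.   302.7] th -60.0 F [-0.3 -0.4 -0. ] open 70.1 grip 0.0 q6 0.46 t 15.6
d [ 278.  -452.     1.2] spin 0.348
```

Request:
step_arm([
  {"dx": 278,"dy": -452,"dz": 0,"spin": 0.349,"hand": 70},
  {"dx": 278,"dy": -452,"dz": 0,"spin": 0.349,"hand": 70},
  {"dx": 278,"dy": -452,"dz": 0,"spin": 0.349,"hand": 70},
  {"dx": 278,"dy": -452,"dz": 0,"spin": 0.349,"hand": 70},
  {"dx": 278,"dy": -452,"dz": 0,"spin": 0.349,"hand": 70},
  {"dx": 278,"dy": -452,"dz": 0,"spin": 0.349,"hand": 70},
  {"dx": 278,"dy": -452,"dz": 0,"spin": 0.349,"hand": 70},
  {"dx": 278,"dy": -452,"dz": 0,"spin": 0.349,"hand": 70},
  {"dx": 278,"dy": -452,"dz": 0,"spin": 0.349,"hand": 70},
  {"dx": 278,"dy": -452,"dz": 0,"spin": 0.349,"hand": 70},
  {"dx": 278,"dy": -452,"dz": 0,"spin": 0.349,"hand": 70},
  {"dx": 278,"dy": -452,"dz": 0,"spin": 0.349,"hand": 70},
  {"dx": 278,"dy": -452,"dz": 0,"spin": 0.349,"hand": 70},
  {"dx": 278,"dy": -452,"dz": 0,"spin": 0.349,"hand": 70},
  {"dx": 278,"dy": -452,"dz": 0,"spin": 0.349,"hand": 70},
])

```text
time: 17.1
position: [0.6143, 0.2204, 0.2988]
orientation: [0.0, 0.996, 0.086, -0.0]
ft_force: [-0.0, -0.2, 0.9]
opening: 0.0701
finger_force: 0.0
```

```bash
python3 mv.py 615 221.4 184 -80; python3 - <<'E'
from rig import grab_frame
from h import *
p,d=grab_frame("top")
objs("top",dict(d=d),dict(bar_in_box=(511,-175,54),round_in_box=(599,-308,54)))
E
```

```text
pos [614.3 220.4 298.8] th -80.1 F [-0.  -0.2  0.9] open 70.1 grip 0.0 q6 1.62 t 17.1
d [  0.9  -0.8 114.8] spin -0.002
top bar_in_box 826 [ 509.1 -174.8   55.1] [ 510.2 -175.4] [49.7 80. ] 74.6
top round_in_box 553 [ 598.3 -308.    54.9] [ 598.5 -308.8] [57.5 57.5] 87.8
```

The round soap is seated at the right height. Now the tin.

Request:
step_arm([
  {"dx": 0,"dy": 0,"dz": 40,"spin": 0,"hand": 70},
  {"dx": 0,"dy": 0,"dz": 75,"spin": 0,"hand": 70},
  {"dx": 0,"dy": 0,"dz": 95,"spin": 0,"hand": 70},
  {"dx": 0,"dy": 0,"dz": 107,"spin": 0,"hand": 70},
  {"dx": 0,"dy": 0,"dz": 112,"spin": 0,"hand": 70},
  {"dx": 0,"dy": 0,"dz": 114,"spin": 0,"hand": 70},
  {"dx": 0,"dy": 0,"dz": 114,"spin": 0,"hand": 70},
  {"dx": 0,"dy": 0,"dz": 114,"spin": 0,"hand": 38},
  {"dx": 0,"dy": 0,"dz": 114,"spin": 0,"hand": 38},
  {"dx": 0,"dy": 0,"dz": 114,"spin": 0,"hand": 38},
  {"dx": 0,"dy": 0,"dz": 114,"spin": 0,"hand": 38},
  {"dx": 0,"dy": 0,"dz": 114,"spin": 0,"hand": 38},
  {"dx": 0,"dy": 0,"dz": 114,"spin": 0,"hand": 38},
], squeeze=30)

```text
time: 18.45
position: [0.6149, 0.2221, 0.1867]
orientation: [-0.0, 0.996, 0.087, 0.001]
ft_force: [-0.6, -0.9, 5.5]
opening: 0.0454
finger_force: 31.7
```

Request:
step_arm([
  {"dx": 0,"dy": 0,"dz": -15,"spin": 0,"hand": 38},
  {"dx": 0,"dy": 0,"dz": -50,"spin": 0,"hand": 38},
  {"dx": 0,"dy": 0,"dz": -90,"spin": 0,"hand": 38},
  {"dx": 0,"dy": 0,"dz": -105,"spin": 0,"hand": 38},
  {"dx": 0,"dy": 0,"dz": -105,"spin": 0,"hand": 38},
  {"dx": 0,"dy": 0,"dz": -105,"spin": 0,"hand": 38},
])

```text
time: 19.05
position: [0.6138, 0.2218, 0.2894]
orientation: [0.0, 0.996, 0.087, -0.001]
ft_force: [-1.2, 0.0, -1.5]
opening: 0.0454
finger_force: 31.1
```

```bash
python3 mv.py 484.5 -277.5 295 -105
```

```text
pos [613.8 221.8 289.4] th -80.0 F [-1.2  0.  -1.5] open 45.4 grip 31.1 q6 1.62 t 19.05
d [-213.6  469.4   -5.4] spin 0.436
```

Request:
step_arm([
  {"dx": -9,"dy": 20,"dz": -5,"spin": 0.02,"hand": 38},
  {"dx": -21,"dy": 46,"dz": -5,"spin": 0.05,"hand": 38},
  {"dx": -36,"dy": 80,"dz": -5,"spin": 0.08,"hand": 38},
  {"dx": -52,"dy": 115,"dz": -5,"spin": 0.11,"hand": 38},
  {"dx": -68,"dy": 150,"dz": -5,"spin": 0.14,"hand": 38},
  {"dx": -84,"dy": 185,"dz": -5,"spin": 0.18,"hand": 38},
  {"dx": -100,"dy": 220,"dz": -5,"spin": 0.21,"hand": 38},
  {"dx": -116,"dy": 255,"dz": -5,"spin": 0.24,"hand": 38},
  {"dx": -132,"dy": 290,"dz": -5,"spin": 0.27,"hand": 38},
  {"dx": -148,"dy": 325,"dz": -5,"spin": 0.3,"hand": 38},
  {"dx": -164,"dy": 360,"dz": -5,"spin": 0.33,"hand": 38},
  {"dx": -180,"dy": 395,"dz": -5,"spin": 0.37,"hand": 38},
  {"dx": -194,"dy": 427,"dz": -5,"spin": 0.4,"hand": 38},
  {"dx": -204,"dy": 448,"dz": -5,"spin": 0.42,"hand": 38},
  {"dx": -210,"dy": 462,"dz": -5,"spin": 0.43,"hand": 38},
  {"dx": -213.5,"dy": 469.5,"dz": -5,"spin": 0.436,"hand": 38},
  {"dx": -213.5,"dy": 469.5,"dz": -5,"spin": 0.436,"hand": 38},
  {"dx": -213.5,"dy": 469.5,"dz": -5,"spin": 0.436,"hand": 38},
  {"dx": -213.5,"dy": 469.5,"dz": -5,"spin": 0.436,"hand": 38},
])

```text
time: 20.95
position: [0.4854, -0.2764, 0.295]
orientation: [-0.0, 0.992, -0.13, -0.0]
ft_force: [-0.2, 0.4, -0.7]
opening: 0.0455
finger_force: 31.1
```

Request:
step_arm([
  {"dx": 0,"dy": 0,"dz": 25,"spin": 0,"hand": 38},
  {"dx": 0,"dy": 0,"dz": 50,"spin": 0,"hand": 38},
  {"dx": 0,"dy": 0,"dz": 65,"spin": 0,"hand": 38},
  {"dx": 0,"dy": 0,"dz": 72,"spin": 0,"hand": 38},
  {"dx": 0,"dy": 0,"dz": 72,"spin": 0,"hand": 38},
  {"dx": 0,"dy": 0,"dz": 72,"spin": 0,"hand": 38},
])

```text
time: 21.55
position: [0.4856, -0.2776, 0.2241]
orientation: [0.0, 0.991, -0.131, 0.001]
ft_force: [0.7, 1.0, 0.6]
opening: 0.0457
finger_force: 31.1
```

```bash
python3 mv.py 484.5 -277.5 206 -105;  python3 - <<'E'
from rig import grab_frame
from h import *
cr=[]
for n,(u0,v0,u1,v1) in dict(top=(375,135,535,300),side=(260,100,390,190)).items():
    p,d=grab_frame(n); cr.append(cv2.resize(p[v0:v1,u0:u1],(400,400),interpolation=cv2.INTER_CUBIC))
cv2.imwrite("pics/d2.png",np.hstack(cr))
E
```

```text
pos [ 485.6 -277.6  224.1] th -105.0 F [0.7 1.  0.6] open 45.7 grip 31.1 q6 1.17 t 21.55
d [-1.2  0.2 18.1] spin -0.0
```

View pics/d2.png

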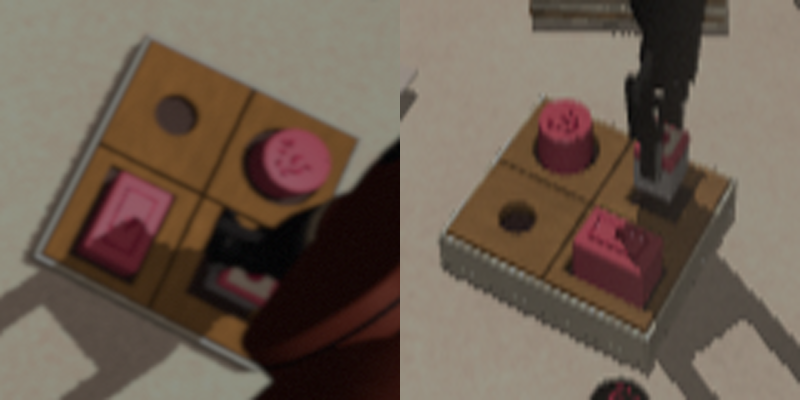

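The tin is square over its recess, lid up. Lowering it.

Request:
step_arm([
  {"dx": -1,"dy": 0,"dz": 5,"spin": 0,"hand": 38},
  {"dx": -1,"dy": 0,"dz": 10,"spin": 0,"hand": 38},
  {"dx": -1,"dy": 0,"dz": 13,"spin": 0,"hand": 38},
  {"dx": -1,"dy": 0,"dz": 15,"spin": 0,"hand": 38},
  {"dx": -1,"dy": 0,"dz": 16,"spin": 0,"hand": 38},
  {"dx": -1,"dy": 0,"dz": 17,"spin": 0,"hand": 38},
  {"dx": -1,"dy": 0,"dz": 17,"spin": 0,"hand": 38},
])

```text
time: 22.35
position: [0.4842, -0.2773, 0.2067]
orientation: [-0.0, 0.991, -0.131, -0.0]
ft_force: [-2.0, 2.1, 4.5]
opening: 0.0451
finger_force: 31.6
```

Contact at the expected height. Releasing.

Request:
step_arm([
  {"dx": 0,"dy": 0,"dz": 0,"spin": 0,"hand": 48},
  {"dx": 0,"dy": 0,"dz": 0,"spin": 0,"hand": 51},
  {"dx": 0,"dy": 0,"dz": 0,"spin": 0,"hand": 56},
  {"dx": 0,"dy": 0,"dz": 0,"spin": 0,"hand": 62},
  {"dx": 0,"dy": 0,"dz": 0,"spin": 0,"hand": 68},
  {"dx": 0,"dy": 0,"dz": 0,"spin": 0,"hand": 68},
  {"dx": 0,"dy": 0,"dz": -15,"spin": 0,"hand": 68},
  {"dx": 0,"dy": 0,"dz": -50,"spin": 0,"hand": 68},
  {"dx": 0,"dy": 0,"dz": -95,"spin": 0,"hand": 60},
  {"dx": 0,"dy": 0,"dz": -95,"spin": 0,"hand": 60},
  {"dx": 0,"dy": 0,"dz": -95,"spin": 0,"hand": 60},
])

```text
time: 23.45
position: [0.4848, -0.2777, 0.3041]
orientation: [0.001, 0.991, -0.131, 0.002]
ft_force: [0.1, -0.4, -0.8]
opening: 0.0595
finger_force: 0.0
```

```bash
python3 mv.py 557 374.4 310 -60
```

```text
pos [ 484.8 -277.7  304.1] th -105.0 F [ 0.1 -0.4 -0.8] open 59.5 grip 0.0 q6 1.17 t 23.45
d [ -99.2 -648.5   -7.6] spin -0.786
```

Request:
step_arm([
  {"dx": -99,"dy": -648.5,"dz": -7,"spin": -0.785,"hand": 60},
  {"dx": -99,"dy": -648.5,"dz": -7,"spin": -0.785,"hand": 60},
  {"dx": -99,"dy": -648.5,"dz": -7,"spin": -0.785,"hand": 60},
  {"dx": -99,"dy": -648.5,"dz": -7,"spin": -0.785,"hand": 60},
  {"dx": -99,"dy": -648.5,"dz": -7,"spin": -0.785,"hand": 60},
  {"dx": -99,"dy": -648.5,"dz": -7,"spin": -0.785,"hand": 60},
  {"dx": -99,"dy": -648.5,"dz": -7,"spin": -0.785,"hand": 60},
  {"dx": -99,"dy": -648.5,"dz": -7,"spin": -0.785,"hand": 60},
  {"dx": -99,"dy": -648.5,"dz": -7,"spin": -0.785,"hand": 60},
  {"dx": -99,"dy": -648.5,"dz": -7,"spin": -0.785,"hand": 60},
  {"dx": -99,"dy": -648.5,"dz": -7,"spin": -0.785,"hand": 60},
  {"dx": -99,"dy": -648.5,"dz": -7,"spin": -0.785,"hand": 60},
  {"dx": -99,"dy": -648.5,"dz": -7,"spin": -0.785,"hand": 60},
  {"dx": -99,"dy": -648.5,"dz": -7,"spin": -0.785,"hand": 60},
  {"dx": -99,"dy": -648.5,"dz": -7,"spin": -0.785,"hand": 60},
  {"dx": -99,"dy": -648.5,"dz": -7,"spin": -0.785,"hand": 60},
  {"dx": -99,"dy": -648.5,"dz": -7,"spin": -0.785,"hand": 60},
  {"dx": -99,"dy": -648.5,"dz": -7,"spin": -0.785,"hand": 60},
])

```text
time: 25.25
position: [0.5569, 0.3733, 0.3082]
orientation: [0.0, 0.966, 0.258, -0.0]
ft_force: [0.7, 0.6, 0.2]
opening: 0.0598
finger_force: 0.0
```

```bash
python3 mv.py 557 374.4 185 -60; python3 - <<'E'
from rig import grab_frame
from h import *
p,d=grab_frame("top")
objs("top",dict(d=d),dict(round_in_box=(599,-308,54),tin_in=(484,-277,56)))
p,d=grab_frame("side"); cv2.imwrite("pics/e1.png",cv2.resize(p[180:350,190:390],(800,600)))
E
```

```text
pos [556.9 373.3 308.2] th -60.2 F [0.7 0.6 0.2] open 59.8 grip 0.0 q6 1.52 t 25.25
d [  0.6  -1.  123.2] spin -0.003
top round_in_box 537 [ 597.1 -308.3   55. ] [ 597.9 -309.4] [53.9 57.8] 14.8
top tin_in 468 [ 483.7 -276.6   57.1] [ 484.7 -277.6] [46.2 46.2] 75.7
```

View pics/e1.png

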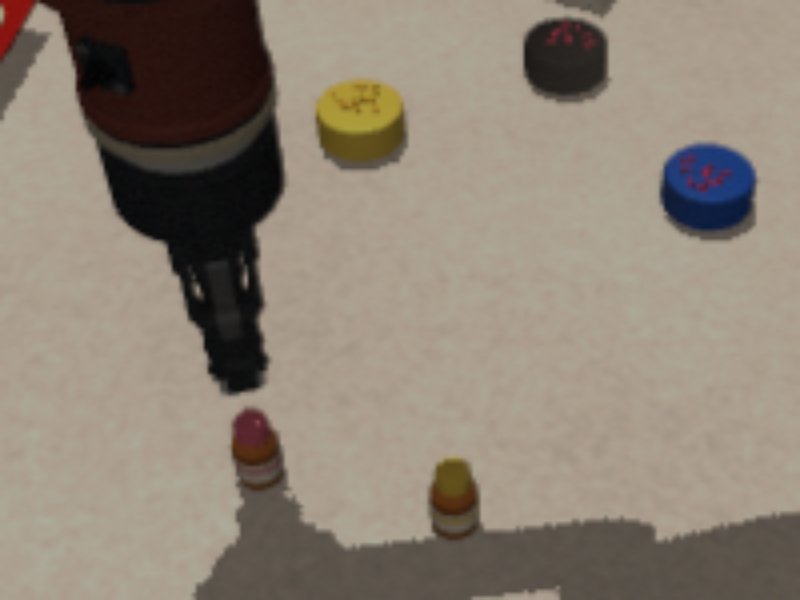

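The tin is seated at 57 mm. The side view shows the gripper above the pink-capped bottle at (255,450), with the yellow bottle well clear. Going down to grasp it gently.

Request:
step_arm([
  {"dx": 0,"dy": 0,"dz": 30,"spin": 0,"hand": 60},
  {"dx": 0,"dy": 0,"dz": 60,"spin": 0,"hand": 60},
  {"dx": 0,"dy": 0,"dz": 85,"spin": 0,"hand": 60},
  {"dx": 0,"dy": 0,"dz": 105,"spin": 0,"hand": 60},
  {"dx": 0,"dy": 0,"dz": 117,"spin": 0,"hand": 60},
  {"dx": 0,"dy": 0,"dz": 122,"spin": 0,"hand": 60},
  {"dx": 0,"dy": 0,"dz": 122,"spin": 0,"hand": 60},
  {"dx": 0,"dy": 0,"dz": 122,"spin": 0,"hand": 50},
  {"dx": 0,"dy": 0,"dz": 122,"spin": 0,"hand": 44},
  {"dx": 0,"dy": 0,"dz": 122,"spin": 0,"hand": 38},
  {"dx": 0,"dy": 0,"dz": 122,"spin": 0,"hand": 32},
  {"dx": 0,"dy": 0,"dz": 122,"spin": 0,"hand": 28},
  {"dx": 0,"dy": 0,"dz": 122,"spin": 0,"hand": 24},
  {"dx": 0,"dy": 0,"dz": 122,"spin": 0,"hand": 20},
  {"dx": 0,"dy": 0,"dz": 122,"spin": 0,"hand": 20},
  {"dx": 0,"dy": 0,"dz": 122,"spin": 0,"hand": 20},
], squeeze=22)

```text
time: 26.95
position: [0.5568, 0.3749, 0.1867]
orientation: [-0.0, 0.966, 0.258, 0.0]
ft_force: [-0.7, -0.3, 3.2]
opening: 0.0251
finger_force: 21.9
```

Request:
step_arm([
  {"dx": 0,"dy": 0,"dz": -10,"spin": 0,"hand": 20},
  {"dx": 0,"dy": 0,"dz": -40,"spin": 0,"hand": 20},
  {"dx": 0,"dy": 0,"dz": -80,"spin": 0,"hand": 20},
  {"dx": 0,"dy": 0,"dz": -105,"spin": 0,"hand": 20},
  {"dx": 0,"dy": 0,"dz": -115,"spin": 0,"hand": 20},
  {"dx": 0,"dy": 0,"dz": -115,"spin": 0,"hand": 20},
  {"dx": 0,"dy": 0,"dz": -115,"spin": 0,"hand": 20},
])

```text
time: 27.65
position: [0.5561, 0.3745, 0.2996]
orientation: [0.0, 0.966, 0.258, -0.001]
ft_force: [0.5, -0.4, -1.2]
opening: 0.0252
finger_force: 21.7
```

```bash
python3 mv.py 626.5 -207 300 -75
```

```text
pos [556.1 374.5 299.6] th -60.0 F [ 0.5 -0.4 -1.2] open 25.2 grip 21.7 q6 1.52 t 27.65
d [-2.293e+02  5.390e+02  1.000e-01] spin 0.261
```

Request:
step_arm([
  {"dx": -8,"dy": 18,"dz": 0,"spin": 0,"hand": 20},
  {"dx": -19,"dy": 45,"dz": 0,"spin": 0,"hand": 20},
  {"dx": -34,"dy": 80,"dz": 0,"spin": 0,"hand": 20},
  {"dx": -51,"dy": 120,"dz": 0,"spin": 0,"hand": 20},
  {"dx": -68,"dy": 160,"dz": 0,"spin": 0,"hand": 20},
  {"dx": -85,"dy": 200,"dz": 0,"spin": 0,"hand": 20},
  {"dx": -102,"dy": 240,"dz": 0,"spin": 0,"hand": 20},
  {"dx": -119,"dy": 280,"dz": 0,"spin": 0,"hand": 20},
  {"dx": -136,"dy": 320,"dz": 0,"spin": 0,"hand": 20},
  {"dx": -153,"dy": 360,"dz": 0,"spin": 0,"hand": 20},
  {"dx": -170,"dy": 400,"dz": 0,"spin": 0,"hand": 20},
  {"dx": -187,"dy": 440,"dz": 0,"spin": 0,"hand": 20},
  {"dx": -204,"dy": 480,"dz": 0,"spin": 0,"hand": 20},
  {"dx": -216,"dy": 508,"dz": 0,"spin": 0,"hand": 20},
  {"dx": -224,"dy": 527,"dz": 0,"spin": 0,"hand": 20},
  {"dx": -228,"dy": 536,"dz": 0,"spin": 0,"hand": 20},
  {"dx": -229.5,"dy": 539,"dz": 0,"spin": 0,"hand": 20},
  {"dx": -229.5,"dy": 539,"dz": 0,"spin": 0,"hand": 20},
  {"dx": -229.5,"dy": 539,"dz": 0,"spin": 0,"hand": 20},
  {"dx": -229.5,"dy": 539,"dz": 0,"spin": 0,"hand": 20},
])

```text
time: 29.65
position: [0.6271, -0.2054, 0.3013]
orientation: [-0.0, 0.966, 0.259, -0.0]
ft_force: [-0.6, -0.2, -0.5]
opening: 0.0249
finger_force: 21.7
```

Request:
step_arm([
  {"dx": 0,"dy": 0,"dz": 25,"spin": 0,"hand": 20},
  {"dx": 0,"dy": 0,"dz": 50,"spin": 0,"hand": 20},
  {"dx": 0,"dy": 0,"dz": 68,"spin": 0,"hand": 20},
  {"dx": 0,"dy": 0,"dz": 77,"spin": 0,"hand": 20},
  {"dx": 0,"dy": 0,"dz": 77,"spin": 0,"hand": 20},
  {"dx": 0,"dy": 0,"dz": 77,"spin": 0,"hand": 20},
])

```text
time: 30.25
position: [0.6274, -0.2068, 0.225]
orientation: [0.0, 0.966, 0.259, 0.0]
ft_force: [-0.4, 0.0, 0.8]
opening: 0.0252
finger_force: 21.7
```

```bash
python3 mv.py 626.5 -207 206.5 -60;  python3 - <<'E'
from rig import grab_frame
from h import *
cr=[]
for n,(u0,v0,u1,v1) in dict(top=(375,135,535,300),side=(260,100,390,190)).items():
    p,d=grab_frame(n); cr.append(cv2.resize(p[v0:v1,u0:u1],(400,400),interpolation=cv2.INTER_CUBIC))
cv2.imwrite("pics/f2.png",np.hstack(cr))
E
```

```text
pos [ 627.4 -206.8  225. ] th -60.0 F [-0.4  0.   0.8] open 25.2 grip 21.7 q6 0.61 t 30.25
d [-0.9 -0.3 18.5] spin -0.001
```

View pics/f2.png

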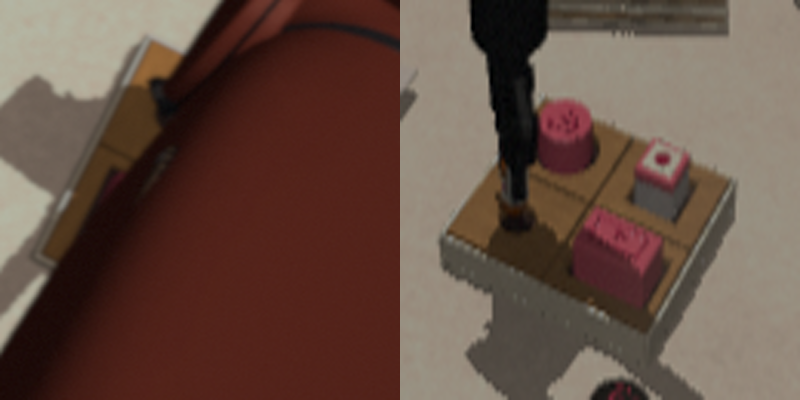

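The bottle hangs over its round recess at crop (515,215), and the other three are seated. Lowering it.

Request:
step_arm([
  {"dx": -0.5,"dy": 0,"dz": 5,"spin": 0,"hand": 20},
  {"dx": -0.5,"dy": 0,"dz": 10,"spin": 0,"hand": 20},
  {"dx": -0.5,"dy": 0,"dz": 13,"spin": 0,"hand": 20},
  {"dx": -0.5,"dy": 0,"dz": 15,"spin": 0,"hand": 20},
  {"dx": -0.5,"dy": 0,"dz": 16.5,"spin": 0,"hand": 20},
  {"dx": -0.5,"dy": 0,"dz": 17.5,"spin": 0,"hand": 20},
  {"dx": -0.5,"dy": 0,"dz": 17.5,"spin": 0,"hand": 20},
])

```text
time: 31.05
position: [0.6266, -0.2071, 0.2068]
orientation: [0.0, 0.966, 0.258, 0.0]
ft_force: [-0.3, 0.4, 0.2]
opening: 0.0249
finger_force: 21.7
```

Request:
step_arm([
  {"dx": 0,"dy": 0,"dz": 0.5,"spin": 0,"hand": 20},
  {"dx": 0,"dy": 0,"dz": 1,"spin": 0,"hand": 20},
  {"dx": 0,"dy": 0,"dz": 1,"spin": 0,"hand": 20},
])

```text
time: 31.35
position: [0.6267, -0.2071, 0.2066]
orientation: [0.0, 0.966, 0.258, 0.0]
ft_force: [-3.1, 1.3, 5.0]
opening: 0.025
finger_force: 22.2
```

Contact. Releasing.

Request:
step_arm([
  {"dx": 0,"dy": 0,"dz": 0,"spin": 0,"hand": 26},
  {"dx": 0,"dy": 0,"dz": 0,"spin": 0,"hand": 28},
  {"dx": 0,"dy": 0,"dz": 0,"spin": 0,"hand": 32},
  {"dx": 0,"dy": 0,"dz": 0,"spin": 0,"hand": 38},
  {"dx": 0,"dy": 0,"dz": 0,"spin": 0,"hand": 46},
  {"dx": 0,"dy": 0,"dz": 0,"spin": 0,"hand": 50},
  {"dx": 0,"dy": 0,"dz": 0,"spin": 0,"hand": 50},
  {"dx": 0,"dy": 0,"dz": -15,"spin": 0,"hand": 50},
  {"dx": 0,"dy": 0,"dz": -50,"spin": 0,"hand": 50},
  {"dx": 0,"dy": 0,"dz": -95,"spin": 0,"hand": 50},
  {"dx": 0,"dy": 0,"dz": -130,"spin": 0,"hand": 50},
  {"dx": 0,"dy": 0,"dz": -130,"spin": 0,"hand": 50},
])

```text
time: 32.55
position: [0.6285, -0.2079, 0.3449]
orientation: [0.004, 0.966, 0.259, 0.005]
ft_force: [0.2, -0.4, 1.0]
opening: 0.0503
finger_force: 0.0
```

```bash
python3 mv.py 500 60 340 -60
```

```text
pos [ 628.5 -207.9  344.9] th -60.0 F [ 0.2 -0.4  1. ] open 50.3 grip 0.0 q6 0.61 t 32.55
d [  22.5 -296.3    1.8] spin -0.001
```

Request:
step_arm([
  {"dx": 22,"dy": -296,"dz": 0,"spin": 0,"hand": 50},
  {"dx": 22,"dy": -296,"dz": 0,"spin": 0,"hand": 50},
  {"dx": 22,"dy": -296,"dz": 0,"spin": 0,"hand": 50},
  {"dx": 22,"dy": -296,"dz": 0,"spin": 0,"hand": 50},
  {"dx": 22,"dy": -296,"dz": 0,"spin": 0,"hand": 50},
  {"dx": 22,"dy": -296,"dz": 0,"spin": 0,"hand": 50},
  {"dx": 22,"dy": -296,"dz": 0,"spin": 0,"hand": 50},
  {"dx": 22,"dy": -296,"dz": 0,"spin": 0,"hand": 50},
  {"dx": 22,"dy": -296,"dz": 0,"spin": 0,"hand": 50},
  {"dx": 22,"dy": -296,"dz": 0,"spin": 0,"hand": 50},
])

```text
time: 33.55
position: [0.4984, 0.0592, 0.3359]
orientation: [0.0, 0.966, 0.258, 0.0]
ft_force: [0.4, -0.1, -0.4]
opening: 0.0501
finger_force: 0.0
```

```bash
python3 - <<'E'
from rig import grab_frame
from h import *
cr=[]
for n,(u0,v0,u1,v1) in dict(top=(375,135,535,300),side=(230,100,390,350)).items():
    p,d=grab_frame(n); cr.append(cv2.resize(p[v0:v1,u0:u1],(400,500),interpolation=cv2.INTER_CUBIC))
    if n=="top": objs(n,dict(d=d),dict(bar=(511,-175,54),round=(599,-308,54),tin=(484,-277,56),bot=(626,-207,78)))
    else: objs(n,dict(d=d),dict(ybot=(443,380,58)))
cv2.imwrite("pics/g2.png",np.hstack(cr))
E
```

```text
top bar 810 [ 509.3 -175.1   55.2] [ 509.8 -175.5] [49.6 79.9] 74.9
top round 559 [ 598.  -308.3   54.9] [ 598.6 -308.7] [58.4 57.4] 30.6
top tin 473 [ 483.9 -276.4   57.1] [ 484.4 -277.2] [46.1 46.1] 74.7
top bot 51 [ 626.9 -207.4   79. ] [ 627.4 -207.3] [14.2 17.5] 3.4
side ybot 64 [443.1 382.7  58. ] [443.8 382.4] [17.1 18.2] 77.9
```

View pics/g2.png

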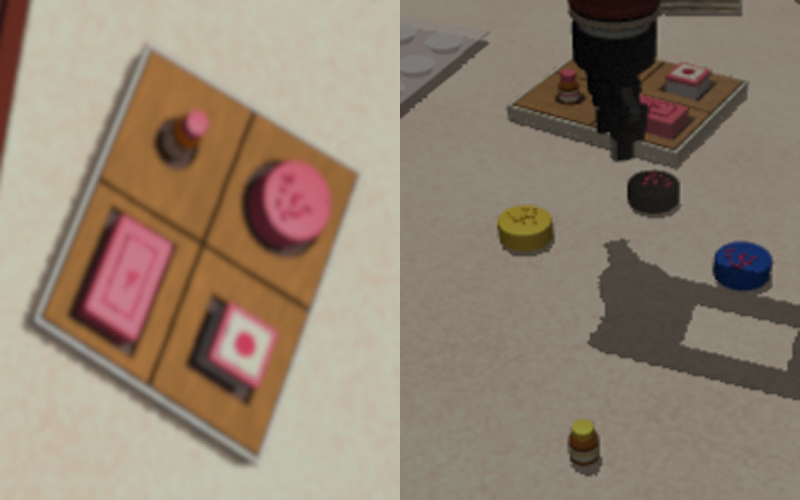

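All four items sit upright in their recesses, with tops at 55, 55, 57 and 79 mm (about 1 mm of that is camera bias). The yellow pieces have not moved and the arm is clear.

```bash
python3 -c "from rig import order; print(order.job_done())"
```

```text
the job is handed in; nothing more can be done
None
```

The rose gift set is packed and handed in at about 34 s: the pink bar, round soap, tin and bottle are each upright and fully down in their own recess, and the yellow soap and yellow-capped bottle are still standing where they were.

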